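# Clamp the middle-length forming block in the holding jig

## Robot

A 7-joint arm with a two-finger parallel gripper is mounted at the origin on the work surface. World frame = base frame: x ahead of the robot, y to its left, z up, the work surface at z = 0. Lengths are in m, angles in degrees, forces in N, time in s.
With the tool pointing down it reaches from about 0.425 to 0.875 m from the base axis. Payload 4.7 kg.
Tool frame: the origin (TCP) lies at the centre of the arm's flange, where the gripper is bolted on; the fingertips stand 182 mm ahead of it and the grasp point (between the pads) lies 164 mm ahead of it (env.grip_depth is the distance from the TCP to the grasp point, in m); z points along the fingers, y is the line along which they close (so a half turn about z gives the same grasp; the last joint's range is limited). The gripper opens to 87 mm and grips with 3 to 60 N. Pads are 19 mm wide; open, the fingers measure 117 mm over their backs; the gripper's body (75 mm by 190 mm) begins 51 mm behind the grasp point.
Start: joints at [-68.062, 18.392, -4.016, 83.108, 1.295, 78.541, -3.26], TCP at [0.234, 0.606, 0.405] pointing down, gripper open.
Joint ranges: [-163.93, 163.93], [-17.29, 119.83], [-79.2, 71.16], [3.27, 140.29], [-89.18, 269.18], [5.43, 117.66], [-154.24, 154.24]. Speed limits (degrees/s): [147.25, 147.25, 180, 180, 180, 180, 180].

## Interface

Orientations are given as [roll, pitch, yaw] about the fixed x, y, z axes, in that order (R = Rz(yaw) Ry(pitch) Rx(roll)).
In Python, from cell import env gives the robot as it stands. The module is installed in compiled form; this text tells all that it offers.
- The arm moves only by the tool send_rows, never from a script. Its arguments are lists of equal length, an entry for each row: "xyz": the shift along the tool's x, y, z in m, a list of three; "rotation": the turn, a rotation vector about the tool's x, y, z in rad, a list of three; "jaw": the opening, from 0 (shut) to 1 (fully open). A call has 1 to 20 rows; each row shifts and turns the commanded pose from where the row before left it, along the tool's axes as they then stand; what a row does not reach is not made up. A row lasts 1/10 s, in which the tool goes at most 50 mm and 8.59 degrees, less where a joint would pass 70% of its speed; a pose out of reach is approached as far as the arm can. A call is refused whole if a number of a shift passes 0.05 or a number of a turn 0.15, either way. A call with a gripper value outside its range is refused whole. The fingers move at their own pace and stop on an object; "newtons" is the grip in N (left out, the last holds). Time passes only in rows, so rows that do not move let the fingers close. It gives the time, the measured TCP pose, the force, the opening and the grip force at its end, in the units of the state.
- env.get_obs(): the state, without advancing time (a new reading comes with each control period).
- env.read_camera(name): name is "side" or "top" or "wrist"; returns a dict with "image" (420x560x3 uint8, blue, green, red), "fx", "fy", "cx", "cy" (pixels), "R" (3x3) and "t" (3): a world point X has camera coordinates R X + t. Camera axes: x right, y down, z forward; pixel columns grow to the right and rows downward; lengths in m; the calibration is good to about 2 mm. A picture is of the moment at which its call begins. There is no depth.
- env.sign_off(): hands the job in; it is judged then, once.
The state is a dict: "time_s": time; "qpos": joint angles; "joint_velocities": joint speeds; "effort": joint torques, N m; "tool_pos": TCP position; "tool_rot": TCP orientation; "force": force on the tool from outside, world axes, zero at the start; "wrist_torque": the same for the moment, N m; "grip_width": finger opening in m; "grasp_force": force on a finger pad.
Only numpy, scipy, OpenCV 4.12 (cv2) and the standard library are available. Lean on these libraries where they do the work, as an engineer would, in place of code of your own. Each camera call takes 0.05 s, during which the arm holds its last target. There are 200 camera calls.

## Task

Take the middle-length one of the three green forming blocks from the rack and stand it upright in the white holding jig, lengthwise between the fence and the jaw. Slide the jaw so that the block is held snug and square against the fence with no play, then turn the clamp knob clockwise until the carriage is locked. Leave the other two blocks in the rack and do not disturb the other things on the table.

Things in the scene. Friction and masses are not known exactly. Their poses are not given: they have to be found in the camera images.
- block_mid: a green forming block, 60 mm long (its x), 36 mm wide (its y), 45 mm tall, with a steel disc inlaid in its top; origin at the centre of its underside. The middle-length one of three look-alikes, the one to be clamped. It starts in one of the three slots of the rack
- block_short: a green forming block, 50 mm long (its x), 36 mm wide (its y), 45 mm tall, with a steel disc inlaid in its top; origin at the centre of its underside. Look-alike, in another slot; leave it there
- block_long: a green forming block, 70 mm long (its x), 36 mm wide (its y), 45 mm tall, with a steel disc inlaid in its top; origin at the centre of its underside. Look-alike, in another slot; leave it there
- rack: a fixed plywood rack, floor 100 x 136 x 6 mm, origin under its centre. Three slots side by side, at y = -44, 0, 44 mm, between walls 4 mm thick, 52 mm long along x, tops 48 mm above the table (block tops: 51 mm). Each block lies with its length along the rack's x; its ends are open, its sides are covered by the walls, so here it can only be taken across its length
- jig: a fixed white holding jig, base 250 (x) x 96 (y) x 25 mm high, origin under its centre. A fence stands across its -x end, top 73 mm above the table, working face at x = -95 mm; facing it is the jaw of an aluminium carriage that slides along x. The block stands on the base between the two, its length along the jig's x, its sides towards +-y open
- seat (a point): the foot of the fence's working face, on the top of the jig's base (25 mm above the table), mid-width; its axes are the jig's. A block of length L that is home has its origin L/2 from here along +x
- jaw_face (a point): the middle of the jaw's working face (it looks to the jig's -x), 25 mm above the jig's base. The carriage is 100 mm long (from here to +x), 86 mm wide, its top 73 mm above the table
- jaw (a joint): opening of the jaw in m: the gap between fence and jaw is 45 mm plus this value; range 0 to 0.032 (gap 45 to 77 mm). The carriage slides with a push of about 2 N while the clamp is loose
- clamp_grip (a point): the centre of the clamp knob's black bar grip, on its upright axis, 98 mm above the table, 58 mm behind the jaw face. The bar is 54 mm long (along this point's x), 18 mm wide (y), 28 mm tall, its underside 84 mm above the table. It rides on the carriage
- clamp (a joint): angle of the clamp knob in rad: 0 is loose with the bar along the jig's x; it grows as the knob is turned clockwise seen from above, bites from about 0.8, locks the carriage above 1.1 and has its stop at 1.5
- mug: a blue mug, 76 mm across, 90 mm tall; origin under its centre. Bystander
- glue: a white glue bottle with an orange cap, 56 mm across, 150 mm tall; origin under its centre. Bystander
- jar: a glass jar with a yellow lid, 66 mm across, 80 mm tall; origin under its centre. Bystander
- tape: an empty cardboard tape core, 90 mm across, 45 mm tall; origin under its centre. Bystander
- driver: a red-handled screwdriver, 190 mm long, lying flat. Bystander
- wrench: a steel wrench, 160 mm long, lying flat. Bystander
Not all that is in view belongs to the job. Leave any pink look-alike of the block_mid alone.

How it is judged:
By the outcome, as a careful person would: the job done as asked, in the order asked, and still so for the second after the job is handed in, with the robot touching nothing.
It also fails if it takes over 61 s, if anything falls off the work surface, if the arm or the gripper's body presses on something with over 40 N, if the wrist force passes 120 N, or if a joint passes its speed limit or range.

## Working session

There is one attempt and no reset: what is moved stays moved. The work goes in short steps, Python scripts to look and compute and a tool call to move; the robot and the scene stay as the last step left them, time stands still between calls to the robot, and variables do not carry over. Pictures are saved under pics/ and viewed, at most 10 in all, crops included, and the job is handed in when it is done.

Besides the shell and the picture viewer there is one more tool, called after "Call:" as a command line: name --argument value ..., lists and objects as JSON in quotes. send_rows: Moves the arm, as the interface text tells. Its arguments: {"type":"object","properties":{"xyz":{"type":"array"},"rotation":{"type":"array"},"jaw":{"type":"array"},"newtons":{"type":"number"}},"required":["xyz","rotation","jaw"]}

```bash
mkdir -p pics; python3 - <<'E'
from cell import env
import cv2,numpy as np
o=env.get_obs();print(o['tool_pos'],o['tool_rot'],o['grip_width'],env.grip_depth,o['time_s'])
for n in('top','side'):
    c=env.read_camera(n);cv2.imwrite(f'pics/{n}0.png',c['image']);np.savez(f'{n}0.npz',**c)
    print(n,c['fx'],c['fy'],c['cx'],c['cy'],np.round(c['R'],4).tolist(),np.round(c['t'],4))
E
```

```text
[0.23428435 0.60608354 0.40366991] [-1.79890276e+02  9.03886785e-03  1.58872580e+02] 0.0868085268075669 0.1635 0.0
top 435.5137282923731 435.5137282923731 276.7579129458119 218.4043200759048 [[0.0287, -0.9991, 0.0311], [-0.9891, -0.0328, -0.1436], [0.1445, -0.0266, -0.9891]] [0.0088 0.6049 1.1485]
side 408.9526822653867 408.9526822653867 279.42940104374577 206.9064602393044 [[0.8563, -0.516, 0.0207], [-0.2812, -0.4996, -0.8194], [0.4332, 0.6958, -0.5729]] [-0.4741  0.2606  0.8296]
```

View pics/top0.png

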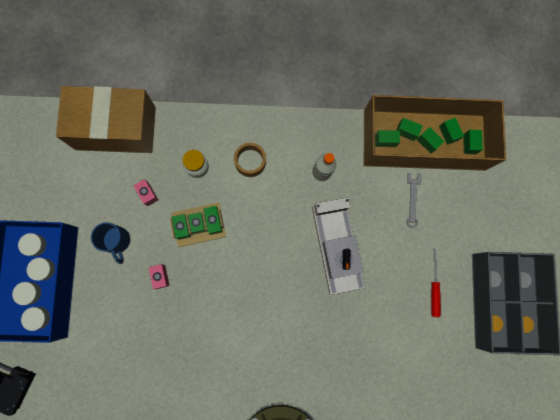

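View pics/side0.png

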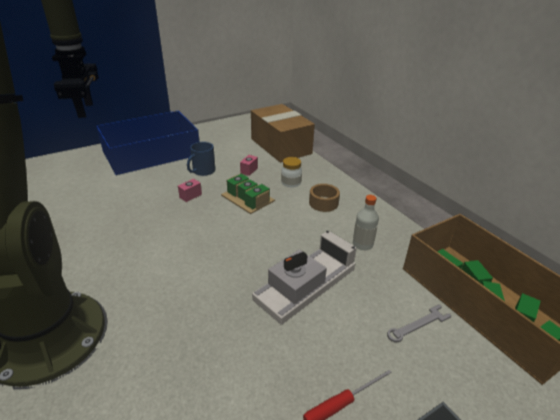

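The top view shows the rack near (198,225) with three green blocks at (180,226), (196,222) and (212,219). The jig's fence is at (333,207) and its knob at (347,259). The pink look-alikes are at (145,191) and (158,276), and there are loose green blocks in a bin at the upper right. I'll enlarge the rack and the jig.

```bash
python3 - <<'E'
import cv2,numpy as np
im=cv2.imread('pics/top0.png')
a=cv2.resize(im[195:255,163:233],None,fx=8,fy=8,interpolation=cv2.INTER_CUBIC)
b=cv2.resize(im[192:300,305:370],None,fx=5.5,fy=5.5,interpolation=cv2.INTER_CUBIC)
cv2.imwrite('pics/rack.png',a);cv2.imwrite('pics/jig.png',b);print(a.shape,b.shape)
E
```

```text
(480, 560, 3) (594, 358, 3)
```

View pics/rack.png

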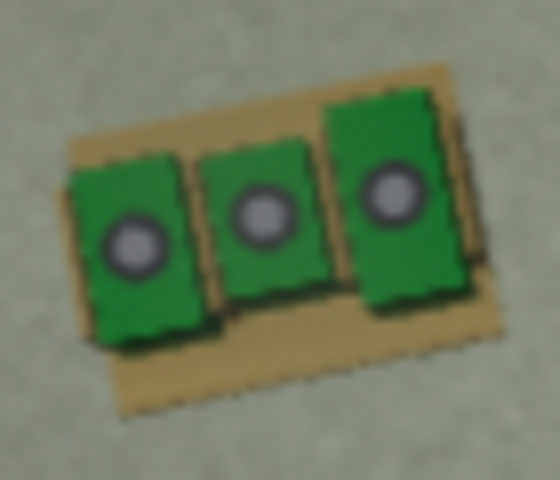

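View pics/jig.png

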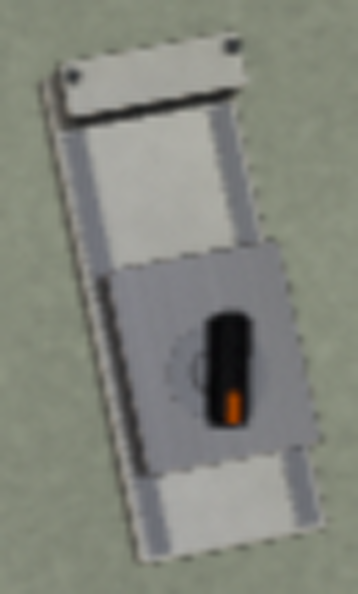

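The left block (outline about 178 px long in the crop) is the middle-length one. The centre block is about 150 px (short) and the right one about 207 px (long), a ratio of 50:60:70. So the target is the left block at full-image (180,226). The jig crop shows the fence's front top edge at (70,122)–(243,92), the jaw's top edge at (105,270)–(277,240), and the bar from (230,315) to (230,428).

```bash
cat > h.py <<'E'
import numpy as np
from scipy.spatial.transform import Rotation as Ro
def px(c,uv,z):
    K=np.array([[c['fx'],0,c['cx']],[0,c['fy'],c['cy']],[0,0,1]]);R=c['R'];C=-R.T@c['t']
    d=(R.T@np.linalg.inv(K)@np.c_[uv,np.ones(len(uv))].T).T
    return (C+d*((z-C[2])/d[:,2])[:,None])[:,:2]
def crop(uv,f,x0,y0): return (np.array(uv,float)+.5)/f-.5+[x0,y0]
def ang(d): return np.degrees(np.arctan2(d[1],d[0]))
E
python3 - <<'E'
from h import *
c=np.load('top0.npz');np.set_printoptions(precision=4,suppress=True)
for n,uv in dict(mid=[(70,170),(178,153),(208,328),(102,346)],short=[(200,157),(305,138),(333,285),(228,302)],long=[(325,103),(432,88),(470,290),(368,308)]).items():
    p=px(c,crop(uv,8,163,195),.051);print(n,p.mean(0),'len',np.linalg.norm(p[0]-p[3]),np.linalg.norm(p[1]-p[2]),'w',np.linalg.norm(p[0]-p[1]),'yaw',ang(p[0]-p[3]),ang(p[1]-p[2]))
J=lambda uv,z:px(c,crop(uv,5.5,305,192),z)
f=J([(70,122),(243,92)],.073);j=J([(105,270),(277,240)],.073);r=J([(142,475),(320,447)],.073);b=J([(140,562),(323,523)],.025);k=J([(230,315),(230,428)],.112)
for n,p in dict(fence=f,jaw=j,rear=r,base=b,bar=k).items():print(n,p.tolist(),p.mean(0),'perp yaw',ang(p[1]-p[0])+90)
print('jaw rear yaw',ang(r.mean(0)-j.mean(0)),'carr len',np.linalg.norm(r.mean(0)-j.mean(0)),'fence-jaw',np.linalg.norm(j.mean(0)-f.mean(0)),ang(j.mean(0)-f.mean(0)),'bar yaw',ang(k[1]-k[0]))
print('glue',px(c,np.array([[326,172.]]),.0),'cam',-c['R'].T@c['t'])
g=px(c,np.array([[262,225.]]),0);print('free',g)
E
```

```text
mid [0.5747 0.2879] len 0.06097296047662736 0.060599327866907145 w 0.036566013814726 yaw 13.68189873673647 12.88091780930267
short [0.5859 0.2459] len 0.05046732015782361 0.051215498301329876 w 0.03580823703096003 yaw 14.00622959172736 13.631680709740488
long [0.5953 0.2018] len 0.07174097793566894 0.0704846997633976 w 0.03647117149674896 yaw 14.610302574149843 13.21004340284262
fence [[0.6161373012271685, -0.08004225342037985], [0.6338449841435284, -0.16472570701354775]] [ 0.625  -0.1224] perp yaw 11.810623654694453
jaw [[0.5443185844738165, -0.09810945492599937], [0.5615664171997361, -0.18165791796287442]] [ 0.5529 -0.1399] perp yaw 11.664340090910983
rear [[0.4466687941654466, -0.11713022246799892], [0.46245263918278573, -0.20266430656604714]] [ 0.4546 -0.1599] perp yaw 10.455333868585583
base [[0.4045822139872236, -0.12396600602059546], [0.42624356736404906, -0.21510530528210223]] [ 0.4154 -0.1695] perp yaw 13.369602603256283
bar [[0.5213054392306711, -0.15153941713765257], [0.4689298103884937, -0.15183174543083472]] [ 0.4951 -0.1517] perp yaw -89.68021379632583
jaw rear yaw -168.50135454704383 carr len 0.10039680653435026 fence-jaw 0.07414341852296592 -166.34794462227345 bar yaw -179.68021379632583
glue [[ 0.751  -0.1122]] cam [0.432  0.0592 1.2226]
free [[0.5904 0.0676]]
```

```bash
cat >> h.py <<'E'
def go(p,yaw,o=None):
    from cell import env
    o=o or env.get_obs();R0=Ro.from_euler('xyz',o['tool_rot'],degrees=True);R1=Ro.from_euler('xyz',[180,0,yaw],degrees=True)
    print('pos',np.round(o['tool_pos'],4),'rot',np.round(o['tool_rot'],2),'w',round(o['grip_width'],4),'t',o['time_s'])
    print('rotvec tool',np.round((R0.inv()*R1).as_rotvec(),4),' then shift in new tool frame',np.round(R1.inv().apply(np.array(p)-o['tool_pos']),4),' shift in present frame',np.round(R0.inv().apply(np.array(p)-o['tool_pos']),4))
E
python3 -c "
from h import *
go([.5747,.2879,.33],103.6)"
```

```text
pos [0.2343 0.6061 0.4038] rot [-179.9     0.    158.87] w 0.0873 t 0.1
rotvec tool [-1.500e-03  9.000e-04  9.646e-01]  then shift in new tool frame [-0.3893  0.256   0.0738]  shift in present frame [-0.4322 -0.174   0.0741]
```

Call:
send_rows --xyz '[[0,0,0],[0,0,0],[0,0,0],[0,0,0],[0,0,0],[0,0,0],[0,0,0],[-0.0389,0.0256,0.0074],[-0.0389,0.0256,0.0074],[-0.0389,0.0256,0.0074],[-0.0389,0.0256,0.0074],[-0.0389,0.0256,0.0074],[-0.0389,0.0256,0.0074],[-0.0389,0.0256,0.0074],[-0.0389,0.0256,0.0074],[-0.0389,0.0256,0.0074],[-0.0389,0.0256,0.0074],[0,0,0],[0,0,0]]' --rotation '[[0,0,0.1378],[0,0,0.1378],[0,0,0.1378],[0,0,0.1378],[0,0,0.1378],[0,0,0.1378],[0,0,0.1378],[0,0,0],[0,0,0],[0,0,0],[0,0,0],[0,0,0],[0,0,0],[0,0,0],[0,0,0],[0,0,0],[0,0,0],[0,0,0],[0,0,0]]' --jaw '[1,1,1,1,1,1,1,1,1,1,1,1,1,1,1,1,1,1,1]'

```text
time_s: 2.0
tool_pos: [0.5754, 0.2867, 0.3298]
tool_rot: [-179.9, 0.0, 103.4]
force: [-0.3, 1.7, -0.8]
grip_width: 0.087
grasp_force: 0.0
```

```bash
python3 -c "
from h import *
import cv2
from cell import env
c=env.read_camera('wrist');cv2.imwrite('pics/w1.png',c['image']);np.savez('w1.npz',**c)
go([.5747,.2879,.33],103.6)
print(-c['R'].T@c['t'])"
```

```text
pos [0.5744 0.2886 0.3301] rot [-1.7992e+02 -2.0000e-02  1.0358e+02] w 0.0872 t 2.05
rotvec tool [-0.0013 -0.0004 -0.0003]  then shift in new tool frame [-0.0008  0.0001  0.0001]  shift in present frame [-0.0008  0.0001  0.0001]
[0.55896745 0.35415639 0.31005598]
```

View pics/w1.png

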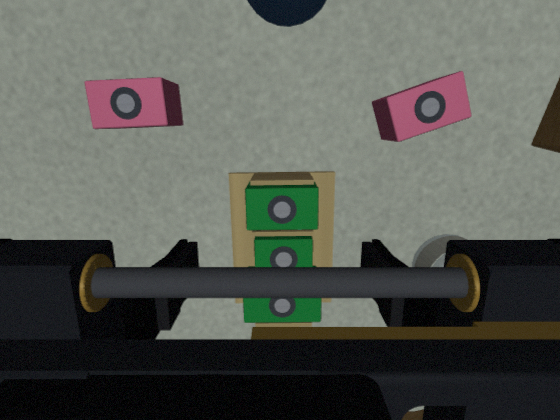

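The wrist view shows the rack's three blocks at (282,207), (284,252) and (282,305). The one nearest the mug is the target, with top corners (246,185), (318,185), (318,231) and (246,231). Pinks are at (126,103) and (430,107).

```bash
python3 -c "
from h import *
c=np.load('w1.npz');np.set_printoptions(precision=4,suppress=True)
p=px(c,np.array([(246,185.5),(318,185),(318.5,230.5),(246.5,231)]),.051)
print(p,p.mean(0),np.linalg.norm(p[0]-p[1]),np.linalg.norm(p[1]-p[2]),ang(p[1]-p[0]),ang(p[2]-p[3]))
d=px(c,np.array([(282,209.)]),.051);print(d)
go([*p.mean(0),.194],103.6)
"
```

```text
[[0.5434 0.3017]
 [0.5998 0.3157]
 [0.6103 0.2785]
 [0.5518 0.264 ]] [0.5763 0.29  ] 0.05809982838772194 0.03860683756079316 13.858839039545629 13.891104694575061
[[0.5762 0.2895]]
pos [0.5744 0.2886 0.3301] rot [-179.92   -0.02  103.58] w 0.0872 t 2.05
rotvec tool [-0.0013 -0.0004 -0.0003]  then shift in new tool frame [0.0009 0.0022 0.1361]  shift in present frame [0.0008 0.0024 0.1361]
```

Call:
send_rows --xyz '[[0.0004,0.0016,0.03],[0,0,0.03],[0,0,0.03],[0,0,0.03],[0,0,0.016],[0,0,0],[0,0,0],[0,0,0],[0,0,0],[0,0,0],[0,0,0],[0,0,0]]' --rotation '[[0,0,0],[0,0,0],[0,0,0],[0,0,0],[0,0,0],[0,0,0],[0,0,0],[0,0,0],[0,0,0],[0,0,0],[0,0,0],[0,0,0]]' --jaw '[1,1,1,1,1,1,0.5,0.5,0.5,0.5,0.5,0.5]' --newtons 25

```text
time_s: 3.25
tool_pos: [0.5765, 0.2893, 0.1958]
tool_rot: [179.9, -0.0, 103.6]
force: [-0.5, 0.5, 4.7]
grip_width: 0.0599
grasp_force: 25.0
```

Call:
send_rows --xyz '[[0,0,-0.02],[0,0,-0.025],[0,0,-0.025],[-0.036,-0.0063,0],[-0.036,-0.0063,0],[-0.036,-0.0063,0],[-0.036,-0.0063,0],[-0.036,-0.0063,0],[-0.036,-0.0063,0],[0,0,0.0],[0,0,0.025],[0,0,0.025],[0,0,0.015],[0,0,0.005],[0,0,0.004],[0,0,0]]' --rotation '[[0,0,0],[0,0,0],[0,0,0],[0,0,0],[0,0,0],[0,0,0],[0,0,0],[0,0,0],[0,0,0],[0,0,0],[0,0,0],[0,0,0],[0,0,0],[0,0,0],[0,0,0],[0,0,0]]' --jaw '[0.5,0.5,0.5,0.5,0.5,0.5,0.5,0.5,0.5,0.5,0.5,0.5,0.5,0.5,0.5,0.5]'

```text
time_s: 4.85
tool_pos: [0.5904, 0.0705, 0.191]
tool_rot: [180.0, 0.0, 103.6]
force: [-0.0, 0.6, -2.3]
grip_width: 0.0597
grasp_force: 25.0
```

```bash
python3 -c "
from h import *
from cell import env
go([.59,.07,.19],103.6);print(env.get_obs()['force'])"
```

```text
pos [0.5904 0.0705 0.191 ] rot [179.97   0.   103.62] w 0.0597 t 4.85
rotvec tool [0.0005 0.0001 0.0003]  then shift in new tool frame [-0.0004 -0.0006  0.001 ]  shift in present frame [-0.0004 -0.0006  0.001 ]
[-0.0488673   0.59006613 -2.34848593]
```

Call:
send_rows --xyz '[[0,0,0.001],[0,0,0.0005],[0,0,0],[0,0,0],[0,0,0],[0,0,0],[0,0,-0.03],[0,0,-0.03]]' --rotation '[[0,0,0],[0,0,0],[0,0,0],[0,0,0],[0,0,0],[0,0,0],[0,0,0],[0,0,0]]' --jaw '[0.5,0.5,1,1,1,1,1,1]'

```text
time_s: 5.65
tool_pos: [0.5897, 0.0703, 0.249]
tool_rot: [-179.9, 0.0, 103.6]
force: [0.4, -0.1, 0.9]
grip_width: 0.0862
grasp_force: 0.0
```

Call:
send_rows --xyz '[[0,0,0],[0,0,0],[0,0,0],[0,0,0],[0,0,0],[0,0,0],[0,0,0],[0,0,0],[0,0,0],[0,0,0],[0,0,0],[0,0,0],[0,0,0.025],[0,0,0.025],[0,0,0.006],[0,0,0]]' --rotation '[[0,0,-0.1428],[0,0,-0.1428],[0,0,-0.1428],[0,0,-0.1428],[0,0,-0.1428],[0,0,-0.1428],[0,0,-0.1428],[0,0,-0.1428],[0,0,-0.1428],[0,0,-0.1428],[0,0,-0.1428],[0,0,0],[0,0,0],[0,0,0],[0,0,0],[0,0,0]]' --jaw '[1,1,1,1,1,1,1,1,1,1,1,1,1,1,1,1]'

```text
time_s: 7.25
tool_pos: [0.5897, 0.0703, 0.1923]
tool_rot: [180.0, -0.1, -166.5]
force: [0.4, 0.4, 1.1]
grip_width: 0.0868
grasp_force: 0.0
```

Call:
send_rows --xyz '[[0,0,0],[0,0,0],[0,0,0],[0,0,0],[0,0,0],[0,0,0],[0,0,0],[0,0,0],[0,0,0],[0,0,0]]' --rotation '[[0,0,0],[0,0,0],[0,0,0],[0,0,0],[0,0,0],[0,0,0],[0,0,0],[0,0,0],[0,0,0],[0,0,0]]' --jaw '[0.2,0.2,0.2,0.2,0.2,0.2,0.2,0.2,0.2,0.2]'

```text
time_s: 8.25
tool_pos: [0.5902, 0.0704, 0.1933]
tool_rot: [180.0, -0.0, -166.4]
force: [-0.0, -0.5, 0.3]
grip_width: 0.0358
grasp_force: 25.0
```

```bash
python3 -c "
from h import *
from cell import env
go([.59,.07,.19],193.6);print(env.get_obs()['force'],env.get_obs()['qpos'])"
```

```text
pos [0.5902 0.0704 0.1933] rot [ 180.    -0.  -166.4] w 0.0358 t 8.25
rotvec tool [ 0.0001 -0.      0.0001]  then shift in new tool frame [ 0.0002 -0.0003  0.0033]  shift in present frame [ 0.0002 -0.0003  0.0033]
[-0.02591383 -0.51180023  0.34159484] [-15.64624955  22.52544995   7.49109381 103.8079366   -3.54805897
  53.89467583  96.97470361]
```

Call:
send_rows --xyz '[[0,0,-0.035],[0,0,-0.035],[0,0,-0.035],[0,0,-0.032],[0.0095,-0.0389,0],[0.0095,-0.0389,0],[0.0095,-0.0389,0],[0.0095,-0.0389,0],[0.0095,-0.0389,0],[0,0,0],[0,0,0]]' --rotation '[[0,0,0],[0,0,0],[0,0,0],[0,0,0],[0,0,0],[0,0,0],[0,0,0],[0,0,0],[0,0,0],[0,0,0],[0,0,0]]' --jaw '[0.2,0.2,0.2,0.2,0.2,0.2,0.2,0.2,0.2,0.2,0.2]'

```text
time_s: 9.35
tool_pos: [0.5893, -0.1313, 0.3297]
tool_rot: [180.0, -0.0, -166.6]
force: [0.2, 1.1, -1.5]
grip_width: 0.0355
grasp_force: 25.0
```

```bash
python3 -c "
from h import *
import cv2
from cell import env
c=env.read_camera('wrist');cv2.imwrite('pics/w2.png',c['image']);np.savez('w2.npz',**c)
go([.5898,-.1299,.33],192);print(-c['R'].T@c['t'])"
```

```text
pos [ 0.5896 -0.1295  0.3297] rot [ 1.7993e+02 -3.0000e-02 -1.6642e+02] w 0.0359 t 9.4
rotvec tool [ 0.0012 -0.0006  0.0276]  then shift in new tool frame [-0.0001 -0.0004 -0.0003]  shift in present frame [-0.0001 -0.0004 -0.0003]
[ 0.52154395 -0.14722588  0.31005616]
```

View pics/w2.png

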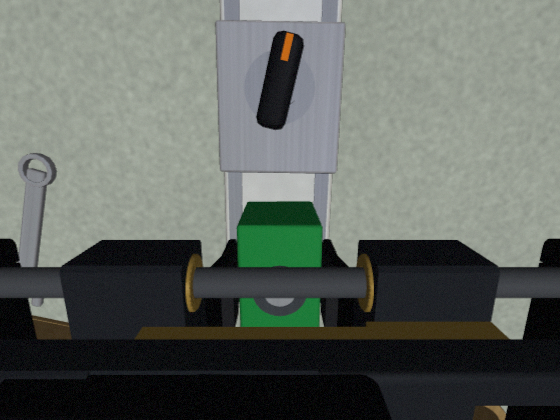

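The wrist view shows the held block at (280,265). The carriage top corners are (216,24), (345,23), (338,172) and (220,171), and the black bar runs from (290,38) to (270,124).

```bash
python3 -c "
from h import *
c=np.load('w2.npz');np.set_printoptions(precision=4,suppress=True)
p=px(c,np.array([(216.5,22.5),(344.5,23),(337.5,172),(220.5,171.5)]),.073)
print(p,'rear',p[:2].mean(0),'jaw',p[2:].mean(0),'w',np.linalg.norm(p[0]-p[1]),np.linalg.norm(p[2]-p[3]),'L',np.linalg.norm(p[:2].mean(0)-p[2:].mean(0)),'yaw',ang(p[:2].mean(0)-p[2:].mean(0)),ang(p[1]-p[0])-90+180,ang(p[2]-p[3])+90)
k=px(c,np.array([(290,36),(269.5,124)]),.112);print('bar',k.mean(0),ang(k[0]-k[1]))
b=px(c,np.array([(227,175),(225,236),(331,175),(334,236)]),.025);print('base edges',b,ang(b[0]-b[1]),ang(b[2]-b[3]))
"
```

```text
[[ 0.4677 -0.2021]
 [ 0.4485 -0.1205]
 [ 0.5436 -0.0979]
 [ 0.5632 -0.1811]] rear [ 0.4581 -0.1613] jaw [ 0.5534 -0.1395] w 0.08377971196311315 0.08546408753712921 L 0.09777014319189209 yaw -167.1265447746366 193.27224182513942 193.20394885517857
bar [ 0.4979 -0.1526] 179.49916284459766
base edges [[ 0.5733 -0.1818]
 [ 0.6294 -0.1727]
 [ 0.552  -0.0927]
 [ 0.6059 -0.0746]] -170.72723894379993 -161.44672127090357
```

Call:
send_rows --xyz '[[0.001,-0.0014,0],[0,0,0.025],[0,0,0.025],[0,0,0.025],[0,0,0.015],[0,0,0.01],[0,0,0.008],[0,0,0],[0,0,0]]' --rotation '[[0,0,0.01],[0,0,0],[0,0,0],[0,0,0],[0,0,0],[0,0,0],[0,0,0],[0,0,0],[0,0,0]]' --jaw '[0.2,0.2,0.2,0.2,0.2,0.2,0.2,0.2,0.2]'

```text
time_s: 10.3
tool_pos: [0.5896, -0.1315, 0.223]
tool_rot: [-180.0, 0.1, -167.0]
force: [0.3, -0.1, -1.9]
grip_width: 0.0357
grasp_force: 25.0
```

```bash
python3 -c "
from h import *
import cv2
from cell import env
go([.589,-.131,.2185],193);print(env.get_obs()['force'])
im=[]
for n,(x,y,w,h) in dict(top=(300,180,75,120),side=(245,215,125,105)).items():
    c=env.read_camera(n);np.savez(n+'3.npz',**c);im.append(cv2.resize(c['image'][y:y+h,x:x+w],None,fx=4,fy=4,interpolation=cv2.INTER_CUBIC))
H=max(i.shape[0] for i in im);cv2.imwrite('pics/c3.png',np.hstack([cv2.copyMakeBorder(i,0,H-i.shape[0],0,0,0) for i in im]))"
```

```text
pos [ 0.5896 -0.1315  0.223 ] rot [-1.7997e+02  7.0000e-02 -1.6697e+02] w 0.0357 t 10.3
rotvec tool [-0.0004  0.0013  0.0006]  then shift in new tool frame [0.0004 0.0006 0.0045]  shift in present frame [0.0004 0.0006 0.0045]
[ 0.28615565 -0.0585722  -1.91655475]
```

View pics/c3.png

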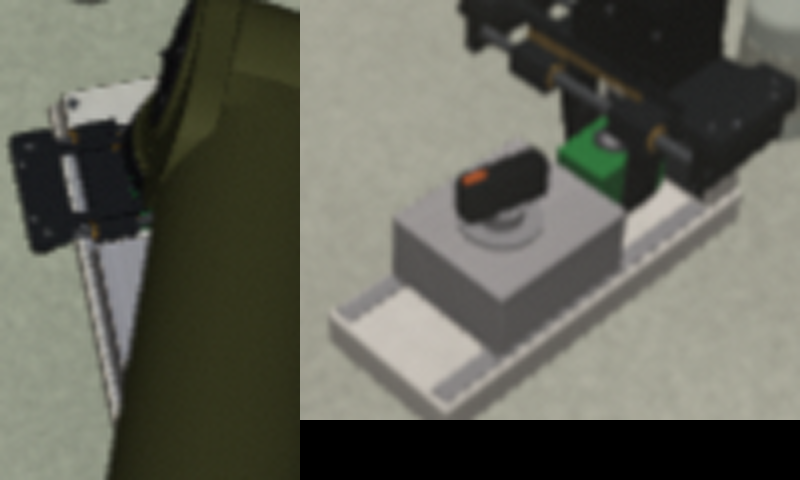

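The block is between the jaw and fence, entering cleanly (green at (600,160)), and still hangs a few mm above the base. I'll lower it the rest of the way.

Call:
send_rows --xyz '[[0,0,0.002],[0,0,0.0015],[0,0,0.001],[0,0,0.0],[0,0,0]]' --rotation '[[0,0,0],[0,0,0],[0,0,0],[0,0,0],[0,0,0]]' --jaw '[0.2,0.2,0.2,0.2,0.2]'

```text
time_s: 10.9
tool_pos: [0.5892, -0.1315, 0.2183]
tool_rot: [180.0, 0.0, -167.0]
force: [-1.4, -0.1, 3.9]
grip_width: 0.036
grasp_force: 25.0
```

Call:
send_rows --xyz '[[0,0,0],[0,0,0],[0,0,0],[0,0,0],[0,0,-0.04],[0,0,-0.04],[0,0,-0.035],[0,0,0],[0,0,0],[0.031,-0.007,0],[0.031,-0.007,0],[0.031,-0.007,0],[0,0,0],[0,0,0]]' --rotation '[[0,0,0],[0,0,0],[0,0,0],[0,0,0],[0,0,0],[0,0,0],[0,0,0],[0,0,0.1135],[0,0,0.1135],[0,0,0],[0,0,0],[0,0,0],[0,0,0],[0,0,0]]' --jaw '[1,1,1,1,1,1,1,1,1,1,1,1,1,1]'

```text
time_s: 12.3
tool_pos: [0.496, -0.1526, 0.3331]
tool_rot: [180.0, 0.1, 180.0]
force: [-0.4, -0.2, -0.2]
grip_width: 0.0871
grasp_force: 0.0
```

```bash
python3 -c "
from h import *
import cv2
from cell import env
o=env.get_obs();go([.4965,-.1525,.264],180,o);print(o['force'],o['qpos'])
c=env.read_camera('side');np.savez('side4.npz',**c);a=cv2.resize(c['image'][215:320,245:370],None,fx=4,fy=4,interpolation=cv2.INTER_CUBIC)
cv2.imwrite('pics/c4.png',a)"
```

```text
pos [ 0.496  -0.1526  0.3331] rot [1.7997e+02 9.0000e-02 1.7998e+02] w 0.0871 t 12.3
rotvec tool [ 0.0005  0.0015 -0.0003]  then shift in new tool frame [-0.0005  0.0001  0.0691]  shift in present frame [-0.0004  0.0001  0.0691]
[-0.36330801 -0.23706933 -0.1575734 ] [ -2.8947399    5.08694734  18.05505091 107.64240916  -1.75745417
  67.45204339 105.7485953 ]
```

View pics/c4.png

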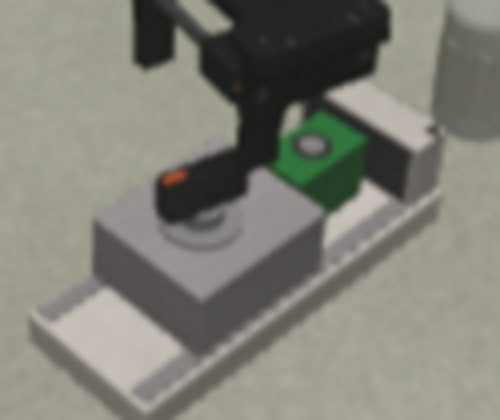

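The block stands on the base between jaw and fence at (320,150), and the gripper is above the bar. Next I'll descend and grip the knob.

Call:
send_rows --xyz '[[0,0,0.025],[0,0,0.025],[0,0,0.015],[0,0,0.004],[0,0,0],[0,0,0],[0,0,0],[0,0,0],[0,0,0],[0,0,0],[0,0,0],[0,0,0],[0,0,0],[0,0,0]]' --rotation '[[0,0,0],[0,0,0],[0,0,0],[0,0,0],[0,0,0],[0,0,0],[0,0,0],[0,0,0],[0,0,0],[0,0,0],[0,0,0],[0,0,0],[0,0,0],[0,0,0]]' --jaw '[1,1,1,1,1,0.1,0.1,0.1,0.1,0.1,0.1,0.1,0.1,0.1]' --newtons 30

```text
time_s: 13.75
tool_pos: [0.4961, -0.153, 0.2638]
tool_rot: [-179.9, 0.0, -180.0]
force: [0.5, -0.5, 0.2]
grip_width: 0.0243
grasp_force: 30.0
```

```bash
python3 -c "
from h import *
from cell import env
o=env.get_obs();go([.4965,-.1525,.264],180,o);print(o['force'],o['wrist_torque'],o['grasp_force'])"
```

```text
pos [ 0.4961 -0.153   0.2638] rot [-1.7994e+02  2.0000e-02 -1.7998e+02] w 0.0243 t 13.75
rotvec tool [-0.001   0.0003  0.0003]  then shift in new tool frame [-0.0004  0.0005 -0.0002]  shift in present frame [-0.0004  0.0005 -0.0002]
[ 0.5106058  -0.53873664  0.199726  ] [-0.09147569  0.02224561  0.02599837] 30.033153891563416
```

```bash
python3 -c "
from h import *
import cv2
from cell import env
c=env.read_camera('wrist');s=env.read_camera('side')
a=cv2.resize(s['image'][215:320,245:370],None,fx=3.2,fy=3.2,interpolation=cv2.INTER_CUBIC)
w=cv2.resize(c['image'][100:400,120:440],(400,375))
cv2.imwrite('pics/c5.png',np.hstack([cv2.copyMakeBorder(a,0,375-a.shape[0],0,0,0),w]))"
```

```text
(no output)
```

View pics/c5.png

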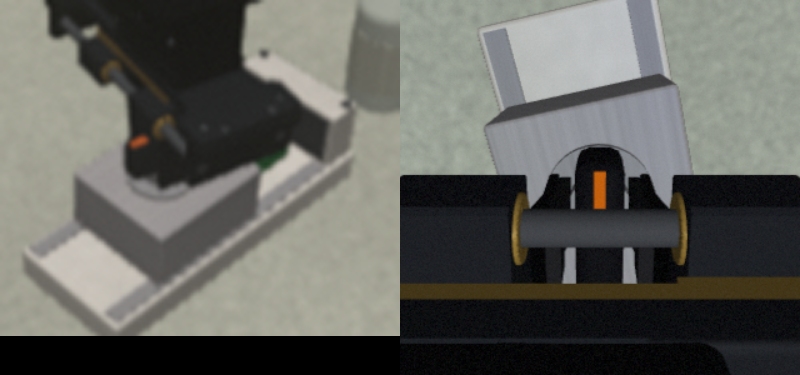

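The bar at (600,205) is aligned with the fingers, but there are light slivers between the bar and the fingers, so I'll let them keep closing.

Call:
send_rows --xyz '[[0,0,0],[0,0,0],[0,0,0],[0,0,0],[0,0,0]]' --rotation '[[0,0,0],[0,0,0],[0,0,0],[0,0,0],[0,0,0]]' --jaw '[0,0,0,0,0]'

```text
time_s: 14.35
tool_pos: [0.4961, -0.1529, 0.2638]
tool_rot: [-180.0, 0.0, -180.0]
force: [0.4, -3.9, -1.1]
grip_width: 0.0242
grasp_force: 30.0
```

The fingertips (z ≈ 0.082) are just below the bar's underside, so they're probably gripping the hub. I'll open, rise 6 mm and grip again.

Call:
send_rows --xyz '[[0,0,0],[0,0,0],[0,0,-0.003],[0,0,-0.003],[0,0,0],[0,0,0],[0,0,0],[0,0,0],[0,0,0]]' --rotation '[[0,0,0],[0,0,0],[0,0,0],[0,0,0],[0,0,0],[0,0,0],[0,0,0],[0,0,0],[0,0,0]]' --jaw '[0.45,0.45,0.45,0.45,0,0,0,0,0]'

```text
time_s: 15.25
tool_pos: [0.4961, -0.153, 0.2697]
tool_rot: [-180.0, 0.0, 180.0]
force: [0.5, -2.1, 0.1]
grip_width: 0.0175
grasp_force: 30.0
```

Call:
send_rows --xyz '[[-0.00195,0.00045,0],[-0.00195,0.00045,0],[-0.00195,0.00045,0],[-0.00195,0.00045,0],[-0.00195,0.00045,0],[0,0,0]]' --rotation '[[0,0,0],[0,0,0],[0,0,0],[0,0,0],[0,0,0],[0,0,0]]' --jaw '[0,0,0,0,0,0]'

```text
time_s: 15.85
tool_pos: [0.5061, -0.1506, 0.2697]
tool_rot: [-180.0, 0.0, -180.0]
force: [-0.4, -3.2, -1.9]
grip_width: 0.0183
grasp_force: 30.0
```

Call:
send_rows --xyz '[[-0.001,0.0002,0],[-0.001,0.0002,0],[0,0,0]]' --rotation '[[0,0,0],[0,0,0],[0,0,0]]' --jaw '[0,0,0]'

```text
time_s: 16.15
tool_pos: [0.5079, -0.1503, 0.2697]
tool_rot: [-180.0, 0.0, -180.0]
force: [-1.8, -5.5, -0.2]
grip_width: 0.0177
grasp_force: 30.0
```

Call:
send_rows --xyz '[[-0.001,0,0],[0,0,0]]' --rotation '[[0,0,0],[0,0,0]]' --jaw '[0,0]'

```text
time_s: 16.35
tool_pos: [0.5089, -0.1501, 0.2697]
tool_rot: [-180.0, 0.0, -180.0]
force: [-0.0, -6.7, -0.3]
grip_width: 0.0178
grasp_force: 30.0
```

Call:
send_rows --xyz '[[-0.001,0.0001,0],[0,0,0]]' --rotation '[[0,0,0],[0,0,0]]' --jaw '[0,0]'

```text
time_s: 16.55
tool_pos: [0.5099, -0.15, 0.2697]
tool_rot: [-180.0, 0.0, -180.0]
force: [-0.8, -4.5, -0.0]
grip_width: 0.0178
grasp_force: 30.0
```

Call:
send_rows --xyz '[[-0.001,0.0002,0],[0,0,0]]' --rotation '[[0,0,0],[0,0,0]]' --jaw '[0,0]'

```text
time_s: 16.75
tool_pos: [0.5109, -0.1497, 0.2697]
tool_rot: [-180.0, 0.0, -180.0]
force: [0.1, -3.8, 0.1]
grip_width: 0.0177
grasp_force: 30.0
```

Call:
send_rows --xyz '[[-0.001,0.0002,0],[0,0,0]]' --rotation '[[0,0,0],[0,0,0]]' --jaw '[0,0]'

```text
time_s: 16.95
tool_pos: [0.5119, -0.1495, 0.2697]
tool_rot: [-180.0, 0.0, -180.0]
force: [-0.1, -4.9, 0.1]
grip_width: 0.0177
grasp_force: 30.0
```

Call:
send_rows --xyz '[[-0.001,0.0002,0],[0,0,0]]' --rotation '[[0,0,0],[0,0,0]]' --jaw '[0,0]'

```text
time_s: 17.15
tool_pos: [0.5125, -0.1494, 0.2697]
tool_rot: [-180.0, -0.1, -180.0]
force: [-3.2, -5.1, 1.5]
grip_width: 0.018
grasp_force: 30.0
```

Call:
send_rows --xyz '[[-0.001,0.0002,0],[0,0,0]]' --rotation '[[0,0,0],[0,0,0]]' --jaw '[0,0]'

```text
time_s: 17.35
tool_pos: [0.5129, -0.1494, 0.2697]
tool_rot: [-180.0, -0.2, 180.0]
force: [-4.9, -5.2, 3.6]
grip_width: 0.0177
grasp_force: 30.0
```

Call:
send_rows --xyz '[[-0.0005,0.0001,0],[0,0,0]]' --rotation '[[0,0,0],[0,0,0]]' --jaw '[0,0]'

```text
time_s: 17.55
tool_pos: [0.5131, -0.1495, 0.2697]
tool_rot: [180.0, -0.2, 180.0]
force: [-6.6, -5.8, 4.9]
grip_width: 0.0178
grasp_force: 30.0
```

```bash
python3 -c "
from h import *
import cv2
from cell import env
c=env.read_camera('wrist');s=env.read_camera('side')
a=cv2.resize(s['image'][215:320,245:370],None,fx=3.2,fy=3.2,interpolation=cv2.INTER_CUBIC)
w=cv2.resize(c['image'][0:400,120:440],(320,400))
cv2.imwrite('pics/c6.png',np.hstack([cv2.copyMakeBorder(a,0,400-a.shape[0],0,0,0),w]))"
```

Call:
send_rows --xyz '[[-0.0006,0.0,0],[0,0,0],[0,0,0],[0,0,0],[0,0,0],[0,0,0],[0,0,0]]' --rotation '[[0,0,0],[0,0,0.1],[0,0,0.1],[0,0,0.1],[0,0,0.1],[0,0,0.1],[0,0,0]]' --jaw '[0,0,0,0,0,0,0]' --newtons 45

```text
time_s: 18.35
tool_pos: [0.5135, -0.1488, 0.2697]
tool_rot: [-179.9, -0.3, 151.2]
force: [-6.8, -2.9, 6.3]
grip_width: 0.0176
grasp_force: 45.0
```

Call:
send_rows --xyz '[[0,0,0],[0,0,0],[0,0,0],[0,0,0],[0,0,0]]' --rotation '[[0,0,0.1],[0,0,0.1],[0,0,0.1],[0,0,0.1],[0,0,0]]' --jaw '[0,0,0,0,0]'

```text
time_s: 18.85
tool_pos: [0.5139, -0.1482, 0.2697]
tool_rot: [-179.9, -0.2, 128.3]
force: [-7.7, -3.3, 4.1]
grip_width: 0.018
grasp_force: 45.0
```

```bash
python3 -c "
from h import *
from cell import env
o=env.get_obs();go([.5135,-.1493,.2697],100,o);print(o['force'],o['wrist_torque'],o['qpos'])"
```

```text
pos [ 0.5139 -0.1482  0.2697] rot [-179.89   -0.23  128.35] w 0.018 t 18.85
rotvec tool [-0.0029 -0.0034  0.4947]  then shift in new tool frame [-0.001  -0.0006 -0.    ]  shift in present frame [-0.0006 -0.001  -0.    ]
[-7.69972897 -3.25761396  4.13713156] [-0.5646189   1.35168152 -0.09278396] [ -7.55564264  11.16854453  23.01574098 109.34502297  -5.03457604
  60.69753634  55.90260876]
```

Call:
send_rows --xyz '[[0,0,0],[0,0,0],[0,0,0],[0,0,0]]' --rotation '[[0,0,0.1],[0,0,0.1],[0,0,0.08],[0,0,0]]' --jaw '[0,0,0,0]'

```text
time_s: 19.25
tool_pos: [0.5142, -0.148, 0.2697]
tool_rot: [-179.9, -0.2, 112.3]
force: [-5.4, -2.1, 3.9]
grip_width: 0.0173
grasp_force: 45.0
```

```bash
python3 -c "
from h import *
from cell import env
o=env.get_obs();go([.5135,-.1493,.2697],110,o);print(o['force'],o['wrist_torque'])"
```

```text
pos [ 0.5142 -0.148   0.2697] rot [-179.88   -0.18  112.34] w 0.0173 t 19.25
rotvec tool [-0.0021 -0.003   0.0409]  then shift in new tool frame [-0.001  -0.0011 -0.    ]  shift in present frame [-0.001  -0.0011 -0.    ]
[-5.44324841 -2.14167203  3.91874715] [-0.49870377  1.12068799 -0.05380362]
```

Call:
send_rows --xyz '[[0,0,0],[0,0,0],[0,0,0],[0,0,-0.02],[0,0,-0.04],[0,0,-0.04],[0,0,-0.04],[-0.04,0,0],[-0.04,0,0],[-0.04,0,0],[0,0,0],[0,0,0]]' --rotation '[[0,0,0],[0,0,0],[0,0,0],[0,0,0],[0,0,0],[0,0,0],[0,0,0],[0,0,0],[0,0,0],[0,0,0],[0,0,0],[0,0,0]]' --jaw '[0.6,0.6,0.6,0.6,0.6,0.6,0.6,0.6,0.6,0.6,0.6,0.6]'

```text
time_s: 20.45
tool_pos: [0.561, -0.2601, 0.4091]
tool_rot: [-180.0, -0.0, 112.3]
force: [0.8, 0.2, 0.5]
grip_width: 0.0522
grasp_force: 0.0
```

```bash
python3 -c "
from h import *
import cv2
from cell import env
c=env.read_camera('wrist');s=env.read_camera('side');np.savez('w7.npz',**c);np.savez('s7.npz',**s)
a=cv2.resize(s['image'][205:320,245:370],None,fx=3,fy=3,interpolation=cv2.INTER_CUBIC)
w=c['image'][:,140:]
cv2.imwrite('pics/c7.png',np.hstack([cv2.copyMakeBorder(a,0,420-a.shape[0],0,0,0),w]))"
```

```text
(no output)
```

View pics/c7.png

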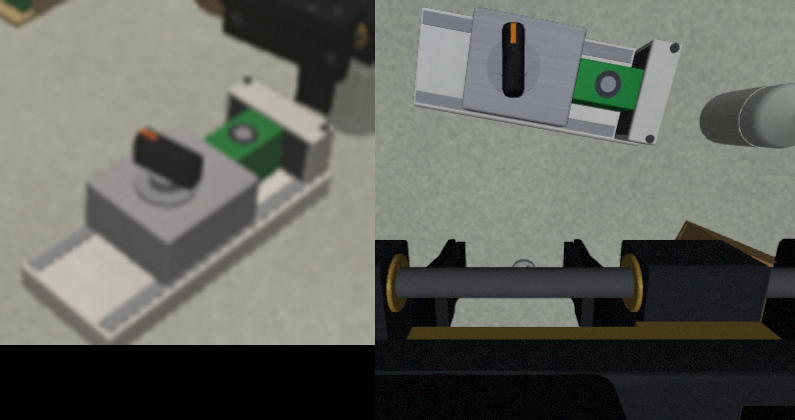

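Both views show the block at (607,84) flush with the jaw edge (583,27)–(568,126) and the fence edge (651,40)–(632,142). The bar is turned nearly square to the jig. I'll check the gap numerically.

```bash
python3 -c "
from h import *
c=np.load('w7.npz')
q=np.array([(586.5,28),(568.5,126.5),(652,40),(632,142.5),(512,8+40),(513.5,97)],float)-[235,0]
p=px(c,q,.073);n=(p[0]+p[1]-p[2]-p[3]);n/=np.linalg.norm(n)
for e in (p[0]-p[1],p[2]-p[3]):print('edge ang',ang(e))
d=p[0]-p[1];m=np.array([-d[1],d[0]])/np.linalg.norm(d);print('gap',abs(m@((p[2]+p[3]-p[0]-p[1])/2)))
b=px(c,np.array([(582.5,57),(571.5,101),(643.5,68),(634,110)],float)-[235,0],.070);print('block len',np.linalg.norm(b[0]-b[2]),np.linalg.norm(b[1]-b[3]))
k=px(c,np.array([(513,22),(512.5,97)],float)-[235,0],.112);print('bar',ang(k[0]-k[1]))
"
```

```text
edge ang 104.04569530816956
edge ang 106.241512870877
gap 0.06090784742635913
block len 0.056764440591498176 0.05956390884773341
bar 111.90349272916201
```

```bash
python3 -c "
from cell import env
print(env.sign_off())"
```

```text
the job is handed in; nothing more can be done
None
```

I handed in the job at about 20.5 s: the 60 mm block stands in the jig between fence and jaw, measured gap about 61 mm (within camera error), with the knob turned clockwise to about 1.4 rad, past the 1.1 rad lock point.

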